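Set the enlarger timer, lock its dial and start the exposure

TASK

On the darkroom timer, turn the pointer knob until its nose points at the small metal index tab on the dial's rim. Then slide the steel guard along its track fully home over the knob so the setting cannot be knocked, and only after that press the round start key and let it come back up. Leave the index tab as it is set and the other things on the table where they stand.

Things in the scene. Friction and masses are not known exactly. Their poses are not given: they have to be found in the camera images.
- console: Grey timer console, a 50 mm thick housing fixed to the table on two feet, its face (170 mm up the slope, 350 mm wide) sloped 30 degrees from level and facing the robot (-x at yaw 0). Origin on the table below the knob: the face is 90 mm up there, at the knob's axis. Body axes: z vertical, x away from the robot side, y to its left.
- dial_grip (a point): Black pointer knob: the point on its turning axis 22 mm above the panel face. Axes turn with the knob: x along the nose, z square out of the panel. Round skirt 48 mm across, top 8 mm above the panel; on it a bar grip 12 mm thick, 40 mm long (22 mm behind the axis to 18 mm ahead, then a pointed tip without contact to 26 mm), 8 to 36 mm above the panel, white line on top of the nose half.
- dial_nose (a point): Tip of the knob's nose, 26 mm from the turning axis and 22 mm above the panel; same axes as dial_grip. The nose is the end with the white line.
- index_tab (a point): The index tab, a small dark metal block (13 x 8 x 7 mm) with a point towards the knob, across the rim of the white dial face (86 mm across, black ticks); this point is 36 mm from the knob's axis and 8 mm above the panel. Its x axis points outward from the knob's axis, z square out of the panel. It is stiff (about 20 N at the tab to shift it) and must stay as it is set.
- dial (a joint): Angle of the knob (rad): 0 with the nose straight up the slope, growing clockwise seen facing the panel; stops at -2.4 and 2.4. Turns with 0.04 N m of friction and stays where left.
- index (a joint): Angle of the index tab (rad), same zero and sense as the knob's angle: the knob is set when its angle equals this. It is always clockwise of the knob's start, by 0.5 to 2.4 rad, so a second grasp may be needed.
- guard_fin (a point): Centre of the top of the black fin on the steel guard, 68 mm above the panel. Fin 12 mm thick along the slide, 44 mm wide, 24 mm tall, on the guard's roof (top 44 mm above the panel). Axes: x up the slope, y along the slide towards closed (level), z out of the panel. The guard is a tunnel 64 mm long, 106 mm wide, open at both ends; it starts right of the knob and passes over it.
- guard (a joint): Travel of the guard (m) along its y: 0 fully open (its middle 120 mm to the right of the knob's axis), 0.12 closed against its stop, its middle over the knob's axis. About 2.5 N of friction; stays where left. It starts between 0 and 0.02.
- start_key_top (a point): Centre of the top of the round start key, grey, 26 mm across, in a black housing on the panel's left part (120 mm left of the knob's axis, 20 mm down the slope). It is pressed square into the panel; its z axis points out of the panel.
- start_key (a joint): Travel of the start key (m): 0 up, 0.006 fully down; sprung, 4 N at full travel, counts as pressed beyond 0.004; comes back by itself.
- magnifier: Bystander: dark metal focusing magnifier, 60 mm across its foot and 85 mm tall, standing right of the console; origin at the centre of its underside.
- film_can: Bystander: black film can with a grey cap, 32 mm across and 50 mm tall, standing right of the console; origin at the centre of its underside.
- neg_tray: Bystander: small open paper-coloured tray, 100 x 75 x 25 mm, left of the console; origin at the centre of its underside.

How it is judged (in metres and radians):
On the way, in this order (a step that is already met when the one before it is completed fails the run):
1. the knob's nose points at the index tab (within 0.12 rad) while the guard is still off the knob (angle between the x axis of dial_grip and the x axis of index_tab, either way round below 0.12 rad and distance between dial_nose and index_tab below 0.03 m and value of joint guard below 0.06 m), for 0.3 s.
2. the guard is fully home over the knob (within 6 mm of its stop) (value of joint guard above 0.114 m), for 0.2 s.
3. the start key is pressed down (value of joint start_key above 0.004 m), for 0.04 s.
At the end, for the whole second after the job is handed in: The knob's nose points at the index tab within 0.12 rad (7 degrees), the guard is within 6 mm of its closed stop over the knob, and the start key, having been pressed last, is up again (angle between the x axis of dial_grip and the x axis of index_tab, either way round below 0.12 rad and distance between dial_nose and index_tab below 0.03 m and value of joint guard above 0.114 m and value of joint start_key below 0.0015 m); the robot touches nothing.
It fails at once if the index tab is shifted more than 4 mm (distance of index_tab from where it was at the start of the episode above 0.004 m).
It fails at once if the start key is pressed before the guard is home (value of joint start_key above 0.004 m and value of joint guard below 0.112 m).
It fails at once if a bystander is shoved more than 30 mm or knocked over (distance of any of magnifier, film_can, neg_tray from where it was at the start of the episode above 0.03 m or angle between any of magnifier, film_can's own z axis and vertical above 0.5 rad).
It also fails if it takes over 51 s, if anything falls off the work surface, if the arm or the gripper's body presses on something with over 40 N, if the wrist force passes 120 N, or if a joint passes its speed limit or range.

ROBOT

A 6-joint arm with a two-finger parallel gripper is mounted at the origin on the work surface. World frame = base frame: x ahead of the robot, y to its left, z up, the work surface at z = 0. Lengths are in mm, angles in rad, forces in N, time in s.
With the tool pointing down it reaches from about 325 to 775 mm from the base axis. Payload 9.3 kg.
Tool frame: the origin (TCP) lies at the very end of the fingers, on their centre line; the grasp point (between the pads) lies 19 mm behind it (grip_depth is the distance from the TCP to the grasp point, in mm); z points along the fingers, y is the direction in which the jaws open and shut (so a half turn about z gives the same grasp; the last joint's range is limited). The gripper opens to 85 mm and grips with 20 to 120 N. Pads are 22 mm wide; open, the fingers measure 114 mm over their backs; the gripper's body (76 mm by 85 mm) begins 54 mm behind the grasp point. The pads swing forward as they close: fully open they stand 13 mm farther back than shut.
Start: joints at [-0.153, 0.259, 0.021, 1.334, 0, 1.418], TCP at [549.997, -0.004, 231.279] pointing down, gripper open.
Joint ranges: [-3.04, 3.04], [-0.91, 1.82], [-1.04, 1.36], [-1.92, 1.95], [-1.52, 1.45], [-3.14, 3.14]. Speed limits (rad/s): [2.22, 2.22, 2.79, 3.14, 3.14, 3.14].

INTERFACE

Orientations are given as [roll, pitch, yaw] about the fixed x, y, z axes, in that order (R = Rz(yaw) Ry(pitch) Rx(roll)).
In Python, from plant import observe, capture, camera_params, close_job, recognise, cut_out, grip_depth gives the robot as it stands.
- The arm moves only by the tool step_arm, never from a script. Its arguments are lists of equal length, an entry for each row: "slide": the shift along the tool's x, y, z in m, a list of three; "roll": the turn about the tool's z in rad. A call has 1 to 20 rows; each row shifts and turns the commanded pose from where the row before left it, along the tool's axes as they then stand; what a row does not reach is not made up. A row lasts 1/12 s, in which the tool goes at most 41.7 mm and 7.16 degrees, less where a joint would pass 70% of its speed; a pose out of reach is approached as far as the arm can. A call with a gripper value outside its range is refused whole. "hand" is the finger opening in m, from 0 to 0.0854, set as the call begins (left out, the last holds). The fingers move at their own pace and stop on an object; "force" is the grip in N (left out, the last holds). Time passes only in rows, so rows that do not move let the fingers close. It gives the time, the measured TCP pose, the force and the opening at its end, in the units of the state.
- observe(): the state, without advancing time (a new reading comes with each control period).
- capture(name): name is "scene" or "side" or "wrist"; returns (picture, depth): 480x640x3 uint8, blue, green, red; 480x640 float32, mm along the optical axis (not along the pixel's ray), 0 where there is no reading.
- camera_params(name): a dict with "fov_y" (degrees; the focal length in pixels is half the picture's height over the tangent of half this angle, whatever the lens; pixels are square), "cx", "cy" (the principal point, pixels), "rvec" (rotation vector, rad) and "tvec" (3), from world to camera coordinates, as OpenCV has them. Camera axes: x right, y down, z forward; pixel columns grow to the right and rows downward; lengths in mm; the calibration is good to about 2 mm. A picture is of the moment at which its call begins: read the wrist's pose just before it. camera_params takes no time and is no camera call; for the wrist camera it gives the pose at the moment of the call.
- close_job(): hands the job in, once; it reports no verdict.
Trained networks look in the newest picture that a camera, given by its name, has taken for a name from the list of things; names that differ only in an ending like _2 or _b are one class to them, and where a whole thing is asked for, a point or a joint stands for the part that bears it (a point fixed in the world has none). Each returns a list of dicts, best first, with "p" (0 to 1); they miss things now and then, are a little off and sometimes report something else, mostly with a low value. They report only what shows in the picture. A call takes as long as a camera call.
- recognise(camera, name): "box" ([left, top, width, height] in pixels, round what is visible of it).
- cut_out(camera, name): "region" (480x640 bool, what is visible of it) and "box" ([left, top, width, height] in pixels, round what is visible of it).
The state is a dict: "time": time; "joint_positions": joint angles; "dq": joint speeds; "tau": joint torques, N m; "eef_pos": TCP position; "tool_rot": TCP orientation; "force": force on the tool from outside, world axes, zero at the start; "moment": the same for the moment, N m; "gripper_width": finger opening in mm.
Only numpy, scipy, OpenCV 4.12 (cv2) and the standard library are available. Lean on these libraries where they do the work, as an engineer would, in place of code of your own. Each camera call takes 0.05 s, during which the arm holds its last target.

## Working session

There is one attempt and no reset: what is moved stays moved. The work goes in short steps, Python scripts to look and compute and a tool call to move; the robot and the scene stay as the last step left them, time stands still between calls to the robot, and variables do not carry over. Pictures are saved under pics/ and viewed, and the job is handed in when it is done.

Besides the shell and the picture viewer there is one more tool, called after "Request:" in YAML: its name, and indented under it one key for each argument. step_arm: Moves the arm, as the interface text tells. Its arguments: {"type":"object","properties":{"slide":{"type":"array"},"roll":{"type":"array"},"hand":{"type":"number"},"force":{"type":"number"}},"required":["slide","roll"]}

```bash
ls; mkdir -p pics
python3 - <<'E'
from plant import *
import cv2
print(observe())
for n in ("scene","side","wrist"):
    p,d=capture(n); cv2.imwrite(f"pics/{n}0.png",p)
    import numpy as np; np.save(f"pics/{n}0.npy",d)
    print(n,camera_params(n))
print(grip_depth)
E
```

```text
pics
{'time': 0.0, 'joint_positions': array([-1.52580804e-01,  2.59207079e-01,  2.07532339e-02,  1.33371680e+00,
       -1.37299814e-05,  1.41820051e+00]), 'dq': array([-0.00182321, -0.00095674,  0.00107053,  0.00023085,  0.00134733,
       -0.00096878]), 'tau': array([-2.65873996e-04, -5.55637658e+01,  3.44536042e+01,  1.31759423e-02,
       -2.94380488e-04,  4.47349430e-05]), 'eef_pos': array([5.49710015e+02, 4.63663191e-02, 2.30654734e+02]), 'tool_rot': array([-3.14023222e+00, -1.95331979e-04,  1.57081122e+00]), 'force': array([-0.52040271,  0.56054155, -0.1530744 ]), 'moment': array([-0.00307359, -0.03304235,  0.01754854]), 'gripper_width': 85.23236858268298}
scene {'fov_y': 45.60576040428075, 'cx': 323.8069050827476, 'cy': 240.58239950464744, 'rvec': array([ 2.07472579,  1.28826094, -0.51708193]), 'tvec': array([-293.24226122, -298.79211784, 1644.84668532])}
side {'fov_y': 55.043198633229, 'cx': 315.23188495128903, 'cy': 235.882392269865, 'rvec': array([ 2.18249631, -0.53532728,  0.29309317]), 'tvec': array([-489.93173948,  272.73919744,  660.15785479])}
wrist {'fov_y': 59.75483609986308, 'cx': 322.1741305993497, 'cy': 236.64792884854077, 'rvec': array([-2.83931867e+00, -3.91656298e-05,  8.19434776e-04]), 'tvec': array([-548.77772107,  -38.77147607,  379.7126148 ])}
18.700000000000003
```

View pics/scene0.png

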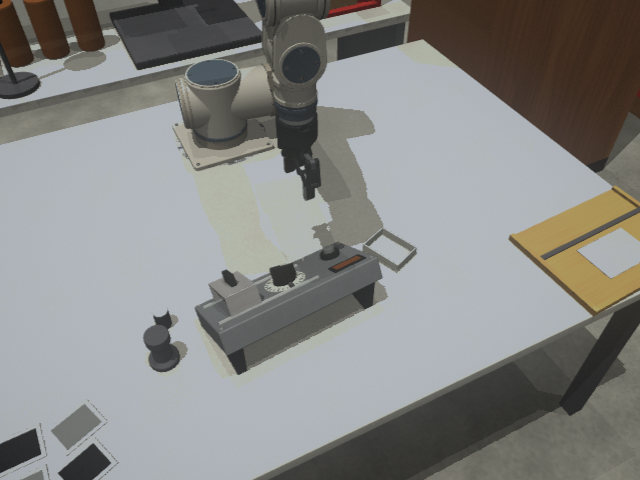

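View pics/side0.png

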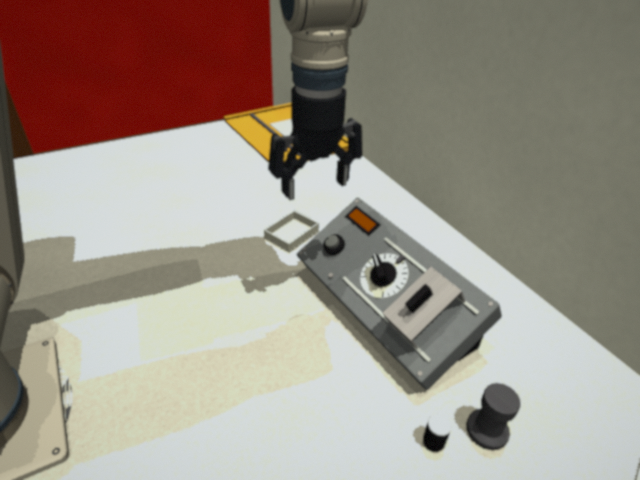

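View pics/wrist0.png

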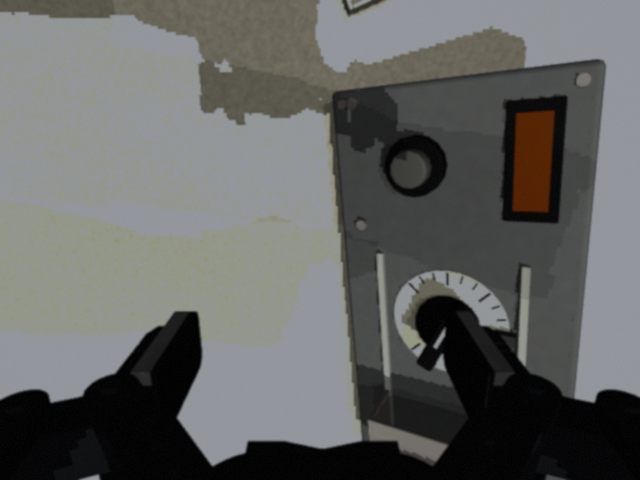

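The wrist view shows the key at about (410,170) and the knob at about (440,320), partly behind a finger. The side view shows the knob at (383,272) and the guard fin at (420,297). I'll fit the panel plane and get rough positions first.

```bash
cat > h.py <<'E'
import numpy as np, cv2
from plant import *
def cam(p):
    R,_=cv2.Rodrigues(np.array(p["rvec"])); t=np.array(p["tvec"]); f=240/np.tan(np.radians(p["fov_y"]/2))
    return R,t,f,p["cx"],p["cy"]
def world(p,u,v,z):
    R,t,f,cx,cy=cam(p); u,v,z=map(np.asarray,(u,v,z))
    c=np.stack([(u-cx)*z/f,(v-cy)*z/f,z],-1); return (c-t)@R
def proj(p,X):
    R,t,f,cx,cy=cam(p); c=np.asarray(X)@R.T+t; return np.stack([c[...,0]/c[...,2]*f+cx,c[...,1]/c[...,2]*f+cy],-1)
def onplane(p,u,v,n,d):
    """pixel ray meets plane n.X=d"""
    R,t,f,cx,cy=cam(p); C=-R.T@t; r=np.array([(u-cx)/f,(v-cy)/f,1])@R
    return C+r*(d-n@C)/(n@r)
def grab(name,tag):
    p=camera_params(name); im,d=capture(name); cv2.imwrite(f"pics/{name}_{tag}.png",im); np.save(f"pics/{name}_{tag}.npy",d); return p,im,d
E
python3 - <<'E'
from h import *
for n in ("wrist","side","scene"):
    p=camera_params(n); d=np.load(f"pics/{n}0.npy"); R,t,f,cx,cy=cam(p); print(n,"C",-R.T@t, "z",R[2])
    for k in ("console","dial_grip","index_tab","guard_fin","start_key_top","magnifier","film_can","neg_tray"):
        r=cut_out(n,k)
        for q in r[:2]:
            m=q["region"]&(d>0); v,u=np.nonzero(m)
            if len(u)<5: print(k,"few"); continue
            X=world(p,u,v,d[m]); print(k,round(q["p"],2),q["box"],len(u),np.median(X,0).round(0), X.min(0).round(0),X.max(0).round(0))
E
```

```text
wrist C [548.99465237  75.99130122 373.72727775] z [-5.60014152e-04 -2.97691741e-01 -9.54661884e-01]
console 0.81 [330.0, 56.5, 276.1, 422.4] 78172 [643.  -2.  99.] [ 557. -231.   -1.] [801. 111. 311.]
dial_grip 0.58 [415.2, 294.2, 63.3, 73.6] 2076 [629. -75.  99.] [ 592. -129.   79.] [660.  11. 248.]
dial_grip 0.21 [498.6, 329.9, 16.5, 13.7] 214 [678. -76. 118.] [605. -83. 109.] [684.   8. 262.]
index_tab 0.76 [493.7, 328.7, 22.8, 19.1] 217 [679. -76. 118.] [605. -89. 109.] [686.   8. 264.]
guard_fin 0.92 [370.2, 392.8, 80.2, 74.4] 2180 [ 608. -164.  116.] [ 561. -199.   54.] [639.  18. 316.]
guard_fin 0.54 [391.3, 150.4, 35.7, 37.8] 1259 [606.  38. 100.] [595.  24.  83.] [620.  50. 107.]
start_key_top 0.91 [392.8, 147.6, 38.0, 41.6] 1251 [606.  38. 100.] [595.  24.  83.] [621.  50. 107.]
neg_tray 0.75 [343.7, 0.0, 42.0, 12.8] 354 [576. 150.  16.] [566. 145.  -2.] [596. 156.  27.]
side C [ 251.71339745 -536.7779887   631.45698888] z [ 0.38572056  0.68928913 -0.61327005]
console 0.78 [295.8, 197.9, 208.4, 194.6] 18999 [ 640. -129.   97.] [ 558. -260.   -1.] [866. 211. 161.]
dial_grip
[... 1029 characters left out ...]
24.5, 37.1, 45.9] 1164 [ 666. -349.   52.] [ 600. -378.   -2.] [ 683. -320.   89.]
guard_fin 0.77 [211.6, 270.2, 47.7, 46.8] 1393 [ 675. -189.  137.] [ 587. -222.   66.] [ 701. -150.  161.]
start_key_top 0.55 [323.2, 243.0, 11.5, 8.6] 72 [614.  32.  99.] [599.  23.  88.] [622.  45. 106.]
start_key_top 0.26 [271.9, 266.6, 25.7, 19.7] 433 [640. -83. 108.] [ 522. -105.   -3.] [668. -41. 128.]
magnifier 0.81 [142.5, 323.2, 41.0, 48.4] 1212 [ 666. -349.   50.] [ 561. -379.   -4.] [ 683. -320.   89.]
film_can 0.9 [152.4, 305.2, 19.8, 24.1] 328 [ 579. -326.   41.] [ 553. -343.   -5.] [ 641. -310.   84.]
neg_tray 0.61 [364.7, 228.0, 52.2, 46.7] 1400 [599. 201.   6.] [537.  95.  -5.] [702. 266. 130.]
```

Run:
```python
import cv2
a=cv2.imread("pics/side0.png")[190:400,290:510]; cv2.imwrite("pics/sc.png",cv2.resize(a,None,fx=3.5,fy=2.85*1,interpolation=cv2.INTER_CUBIC))
```

```text
(no output)
```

View pics/sc.png

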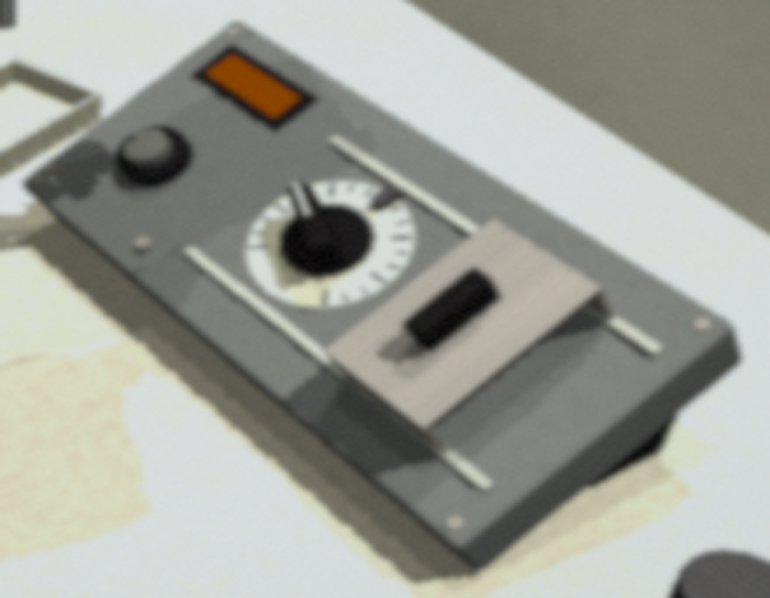

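The side close-up shows the nose (white line, about (303,190)) pointing left and a bit up the slope, with the tab up-slope right at about (385,197). I'll move above the knob for a clear wrist view.

Request:
step_arm:
  slide:
    - [-0.025,0.03,0]
    - [-0.025,0.03,0]
    - [-0.025,0.03,0]
    - [0,0,0]
    - [0,0,0]
    - [0,0,0]
  roll: [0,0,0,0,0,0]
  hand: 0.04

```text
time: 1.85
eef_pos: [639.7, -75.0, 230.7]
tool_rot: [-3.14, -0.0, 1.57]
force: [0.3, 0.0, -0.0]
gripper_width: 39.8
```

Run:
```python
from h import *
import pickle
p,im,d=grab("wrist","1"); pickle.dump(p,open("pics/w1.pkl","wb")); print(observe()["eef_pos"],observe()["tool_rot"])
for k in ("dial_grip","dial_nose","index_tab","guard_fin","start_key_top"):
    for q in cut_out("wrist",k)[:2]:
        m=q["region"]&(d>0); v,u=np.nonzero(m); X=world(p,u,v,d[m]); print(k,round(q["p"],2),q["box"],len(u),np.median(X,0).round(1))
cv2.imwrite("pics/w1z.png",cv2.resize(im[100:360,180:500],None,fx=2.4,fy=2.3,interpolation=cv2.INTER_CUBIC))
# plane ransac on depth in a region
v,u=np.nonzero(d>0); X=world(p,u,v,d[v,u]); X=X[::7]
s=X[(X[:,2]>40)&(X[:,2]<170)]
rng=np.random.default_rng(0);best=0
for _ in range(500):
    a=s[rng.choice(len(s),3,False)]; n=np.cross(a[1]-a[0],a[2]-a[0]); n/=np.linalg.norm(n)+1e-9; n*=np.sign(n[2])
    if abs(n[2]-.866)>.03: continue
    c=np.sum(abs((s-a[0])@n)<1.5)
    if c>best: best=c;b=(n,a[0])
i=s[abs((s-b[1])@b[0])<1.5]; c=i.mean(0); n=np.linalg.svd(i-c,full_matrices=False)[2][2]; n*=np.sign(n[2]); print("n",n,"d",n@c,best,len(s),"tilt",np.degrees(np.arccos(n[2])),"yaw",np.degrees(np.arctan2(-n[1],-n[0])))
```

```text
[639.48235485 -74.55470697 231.31711912] [-3.14121024e+00 -2.62917739e-04  1.57099617e+00]
dial_grip 0.84 [289.5, 197.3, 72.8, 72.4] 3732 [639.3 -78.3 108.4]
dial_nose 0.78 [289.6, 195.2, 70.6, 76.6] 3877 [639.9 -78.3 107.9]
dial_nose 0.17 [362.5, 228.5, 32.6, 15.8] 410 [676.5 -78.8 116.3]
index_tab 0.68 [364.5, 229.7, 29.9, 14.4] 356 [676.1 -78.6 116.8]
guard_fin 0.89 [260.3, 315.6, 135.8, 126.8] 9764 [ 640.6 -180.5  141. ]
start_key_top 0.73 [251.9, 24.8, 38.8, 42.0] 1506 [608.2  36.  100. ]
n [-0.49866953 -0.04936035  0.86538561] d -239.11036947802756 7773 12769 tilt 30.073233827831487 yaw 5.6529566989502
```

View pics/wrist_1.png

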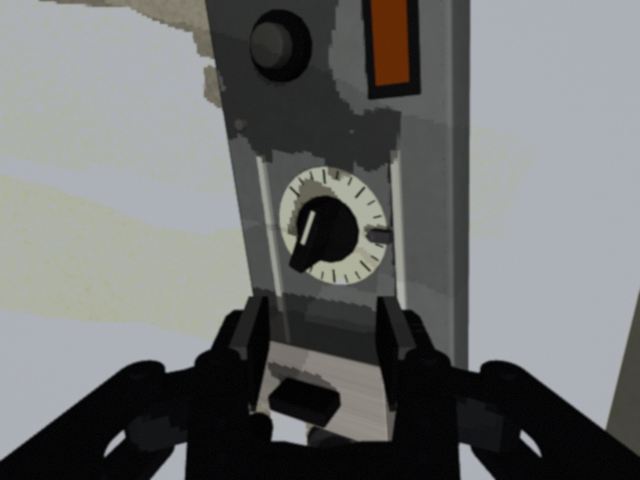

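View pics/w1z.png

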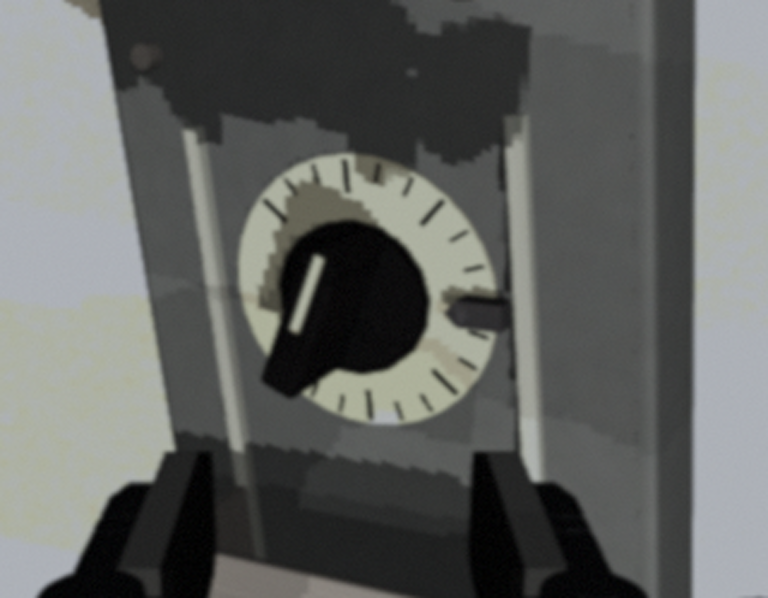

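Wrist view: knob at (328,230), tab at (378,236) on the up-slope side, and the white line at (305,225). Next I'll fit the dial circle on the panel plane and test which way the nose points by reprojection.

```bash
cat >> h.py <<'E'
def frame(n,yaw=None):
    n=n/np.linalg.norm(n)
    y=np.array([n[1],-n[0],0]); y/=np.linalg.norm(y)   # level, left
    u=np.cross(y,n); return u,y,n
def P(A,F,a,b,h): u,y,n=F; return A+a*u+b*y+h*n   # a up slope, b left, h out
E
python3 - <<'E'
from h import *
import pickle
p=pickle.load(open("pics/w1.pkl","rb")); im=cv2.imread("pics/wrist_1.png")
n=np.array([-0.49866953,-0.04936035,0.86538561]); n/=np.linalg.norm(n); dd=-239.11
F=frame(n); print(F)
hsv=cv2.cvtColor(im,cv2.COLOR_BGR2HSV)
m=((im.min(2)>120)).astype(np.uint8); m[:, :270]=0; m[:,392:]=0; m[:160]=0; m[290:]=0
k,l,st,ce=cv2.connectedComponentsWithStats(m); 
for i in range(1,k):
    if st[i,4]>100: print(st[i])
i=1+np.argmax(st[1:,4]); c=max(cv2.findContours((l==i).astype(np.uint8),0,1)[0],key=len); hu=cv2.convexHull(c)[:,0]
X=np.array([onplane(p,a,b,n,dd) for a,b in hu]); u,y,_=F
q=np.c_[X@u,X@y]; (cx,cy),r=cv2.minEnclosingCircle(q.astype(np.float32)); 
from scipy.optimize import least_squares
s=least_squares(lambda z:np.hypot(q[:,0]-z[0],q[:,1]-z[1])-z[2],[cx,cy,r],loss="soft_l1").x
print("circle",s,r); A=u*s[0]+y*s[1]+n*dd; print("axis at face",A)
np.savez("pose.npz",A=A,n=n)
o=im.copy()
# tracks / edges: tab angle
for q in cut_out("wrist","index_tab")[:1]:
    v_,u_=np.nonzero(q["region"]); t=onplane(p,u_.mean(),v_.mean(),n,dd+5)-A; print("tab r,ang",np.hypot(t@u,t@y),np.arctan2(-(t@y),t@u), t@u,t@y)
for nm in ("wrist_1","side0"):
    pp=p if nm=="wrist_1" else camera_params("side"); o=cv2.imread(f"pics/{nm}.png"); 
    for w in np.linspace(0,6.28,60):
        for R_,h_,col in ((43,0,(0,0,255)),(24,8,(0,255,0))):
            x=proj(pp,P(A,F,R_*np.cos(w),R_*np.sin(w),h_)); cv2.circle(o,tuple(np.int32(x.round())),0,col,-1)
    cv2.circle(o,tuple(np.int32(proj(pp,P(A,F,0,0,36)))),2,(255,0,255),-1)
    c=proj(pp,A).astype(int); z=o[max(0,c[1]-90):c[1]+90,c[0]-110:c[0]+110]; cv2.imwrite(f"pics/o_{nm}.png",cv2.resize(z,None,fx=3.3,fy=3.3,interpolation=cv2.INTER_CUBIC))
E
```

```text
(array([0.86117705, 0.08524283, 0.50110652]), array([-0.09850271,  0.99513678,  0.        ]), array([-0.49866953, -0.04936035,  0.86538561]))
[ 279  167  107  118 4267]
[302 212  12  32 110]
[270 214  11  76 295]
circle [ 592.48845779 -143.73455839   43.13743343] 43.40751266479492
axis at face [643.63257856 -80.7276013   89.97747605]
tab r,ang 40.77281416035042 0.04345385081027558 40.73432584596893 -1.771178260057219
```

View pics/o_wrist_1.png

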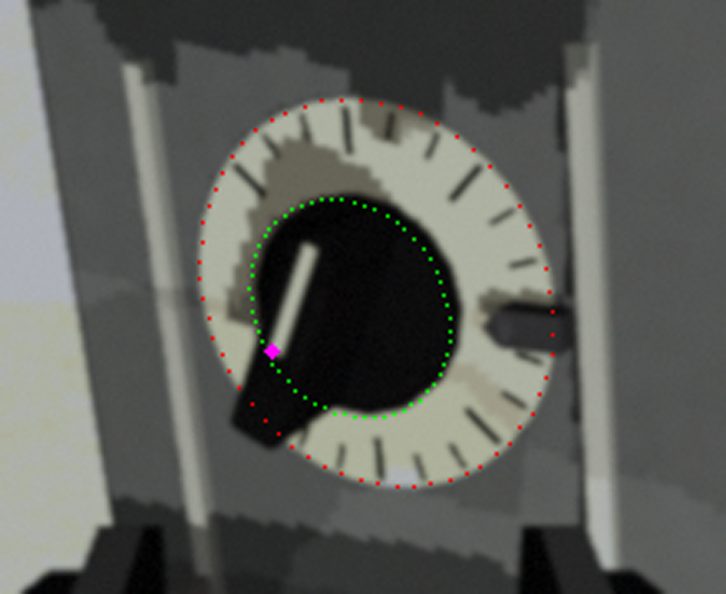

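View pics/o_side0.png

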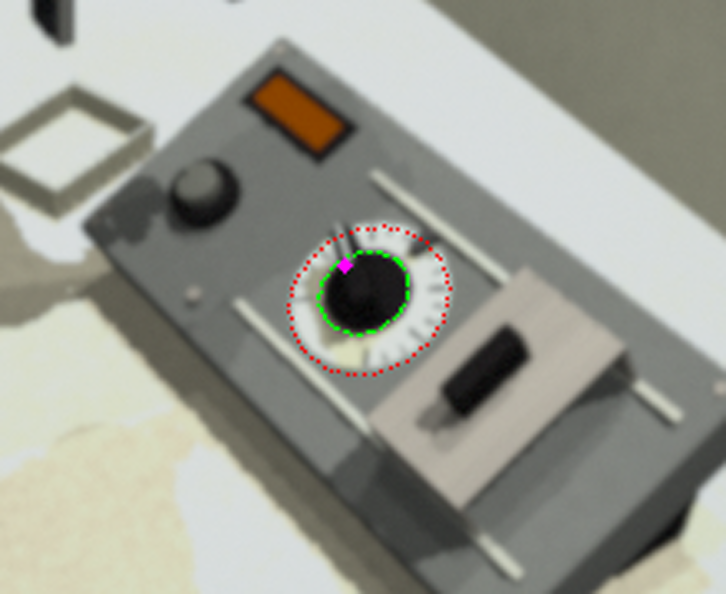

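The fit is excellent: radius 43.1 (43 expected) and face height 90.0 (90). The white line runs from the axis toward the image top, so the nose points left. I'll compute the knob and tab angles.

```bash
cat >> h.py <<'E'
def pose():
    z=np.load("pose.npz"); return z["A"],frame(z["n"])
def ang_on(p,A,F,uv,h):
    t=onplane(p,*uv,F[2],F[2]@A+h)-A; return np.arctan2(-(t@F[1]),t@F[0]),np.hypot(t@F[0],t@F[1])
def model(p,A,F,th,tab):
    L=[]
    d=lambda a,r,s,h: P(A,F,r*np.cos(a)-s*np.sin(a),-(r*np.sin(a)+s*np.cos(a)),h)
    bar=[d(th,r,s,36) for r,s in ((-22,-6),(18,-6),(26,0),(18,6),(-22,6),(-22,-6))]
    tb=[d(tab,r,s,11.5) for r,s in ((43,-4),(34,-4),(30,0),(34,4),(43,4),(43,-4))]
    return [proj(p,np.array(bar)),proj(p,np.array(tb))]
E
python3 - <<'E'
from h import *
import pickle
p=pickle.load(open("pics/w1.pkl","rb")); A,F=pose(); im=cv2.imread("pics/wrist_1.png")
# white line pixels
m=(im.min(2)>110); m[:208]=0; m[247:]=0; m[:,:299]=0; m[:,317:]=0
k,l,st,ce=cv2.connectedComponentsWithStats(m.astype(np.uint8)); 
i=1+np.argmax(st[1:,4]); v,u=np.nonzero(l==i); print(st[i])
T=np.array([onplane(p,a,b,F[2],F[2]@A+36)-A for a,b in zip(u,v)]); q=np.c_[T@F[0],-(T@F[1])]
c=q.mean(0); w=np.linalg.svd(q-c)[2][0]; w*=np.sign(w@c); print("line centre",c,"dir ang",np.arctan2(w[1],w[0]),"centre ang",np.arctan2(c[1],c[0]), (q@w).min(),(q@w).max())
th=np.arctan2(w[1],w[0])
for (x,y) in ((364,231),(366,237),(391,229),(392,241)):print((x,y),ang_on(p,A,F,(x,y),11.5))
o=im.copy(); o=cv2.resize(o,None,fx=3,fy=3,interpolation=cv2.INTER_CUBIC)
for pl in model(p,A,F,th,0.05): cv2.polylines(o,[np.int32(pl*3+1)],False,(0,255,255),1)
cv2.imwrite("pics/o2.png",o[420:920,700:1300])
E
```

```text
[301 212  13  32 124]
line centre [  5.71882939 -11.11024154] dir ang -1.1065410492461354 centre ang -1.095430381567781 0.6673412281613115 24.096963666168076
(364, 231) (np.float64(-0.09377550504036766), np.float64(32.714908164436814))
(366, 237) (np.float64(0.02720938145925607), np.float64(33.69441013014646))
(391, 229) (np.float64(-0.1079561619469006), np.float64(51.384439536035586))
(392, 241) (np.float64(0.04443464583541947), np.float64(51.38084277886485))
```

View pics/o2.png

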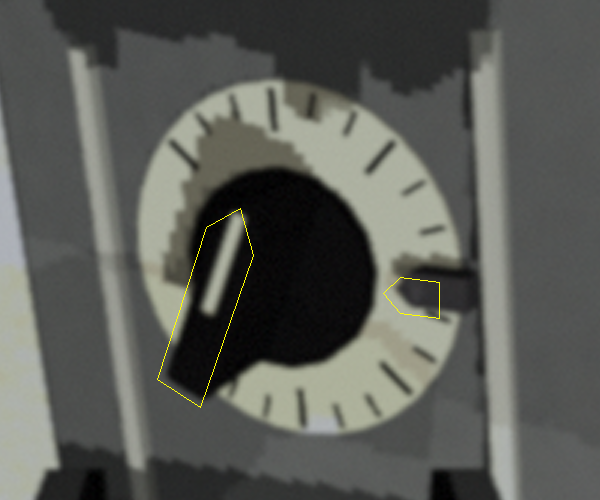

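Run:
```python
from h import *
import pickle
p=pickle.load(open("pics/w1.pkl","rb")); A,F=pose()
for h in (5,8,11.5):
  print(h,[tuple(np.round(ang_on(p,A,F,(233.5+x/3,140+y/3),h),3)) for x,y in ((394,286),(404,277),(474,272),(474,309),(410,303))])
o=cv2.resize(cv2.imread("pics/wrist_1.png"),None,fx=8,fy=8,interpolation=cv2.INTER_CUBIC)
cv2.imwrite("pics/tab.png",o[205*8:265*8,340*8:420*8])
ps=camera_params("side");a=cv2.resize(cv2.imread("pics/side0.png"),None,fx=8,fy=8,interpolation=cv2.INTER_CUBIC)
for hh in (0,8):
  for an in (-.1,0,.1): print(hh,an,proj(ps,P(A,F,36*np.cos(an),-36*np.sin(an),hh)))
cv2.imwrite("pics/tabs.png",a[235*8:300*8,350*8:430*8])
```

```text
5 [(np.float64(0.071), np.float64(29.876)), (np.float64(-0.004), np.float64(32.373)), (np.float64(-0.047), np.float64(48.788)), (np.float64(0.124), np.float64(48.667)), (np.float64(0.172), np.float64(33.886))]
8 [(np.float64(0.034), np.float64(31.267)), (np.float64(-0.034), np.float64(33.809)), (np.float64(-0.066), np.float64(50.053)), (np.float64(0.099), np.float64(49.753)), (np.float64(0.135), np.float64(35.105))]
11.5 [(np.float64(-0.005), np.float64(32.94)), (np.float64(-0.066), np.float64(35.52)), (np.float64(-0.087), np.float64(51.551)), (np.float64(0.071), np.float64(51.058)), (np.float64(0.094), np.float64(36.586))]
0 -0.1 [396.39071523 260.85983958]
0 0 [397.85257874 261.93602938]
0 0.1 [399.17458259 263.16027934]
8 -0.1 [395.1758658  258.64721459]
8 0 [396.64533525 259.72516497]
8 0.1 [397.97387464 260.95223389]
```

View pics/tab.png

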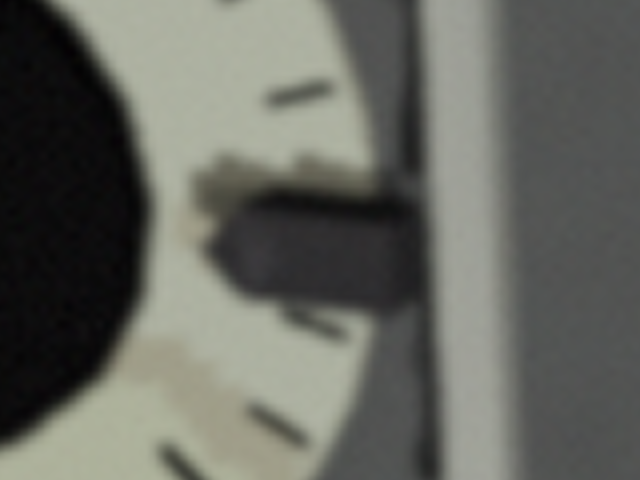

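View pics/tabs.png

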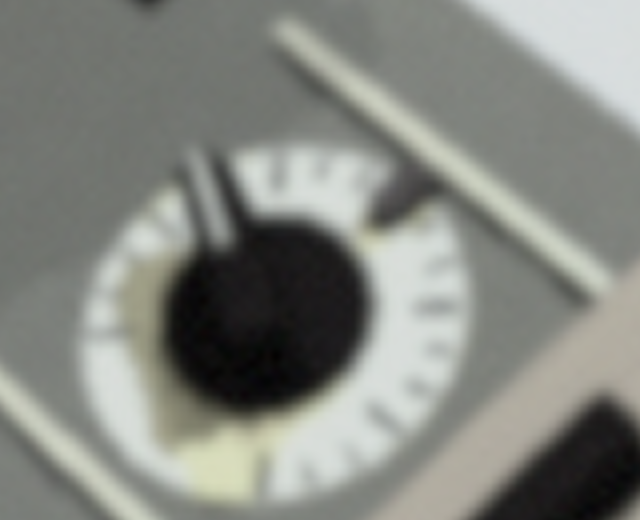

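Knob ≈ -1.10 rad and tab ≈ +0.02 rad, with the face axis at (643.6, -80.7, 90.0) and yaw 5.65°. Next I'll straddle the bar: align the tool with it (roll +0.32), centre over the point 25 mm up the axis (631, -82, 112), then descend partway.

Request:
step_arm:
  slide:
    - [-0.0075,-0.0085,0]
    - [0,0,0]
    - [0,0,0]
    - [0,0,0.02]
    - [0,0,0.02]
    - [0,0,0.02]
    - [0,0,0.015]
    - [0,0,0]
    - [0,0,0]
  roll: [0.1,0.1,0.12,0,0,0,0,0,0]
  hand: 0.028

```text
time: 2.95
eef_pos: [631.1, -82.2, 156.3]
tool_rot: [-3.141, 0.0, 1.251]
force: [-0.1, 0.2, -0.2]
gripper_width: 28.2
```

```bash
cat > st.py <<'E'
from h import *
o=observe(); print(round(o["time"],2),o["eef_pos"].round(1),o["tool_rot"].round(3),"q",o["joint_positions"].round(2),"F",o["force"].round(1),"w",round(o["gripper_width"],1))
E
python3 st.py
python3 - <<'E'
from h import *
A,F=pose(); o=observe(); print(P(A,F,0,0,25)-o["eef_pos"])
p,im,d=grab("wrist","2"); p2,im2,d2=grab("side","2")
cv2.imwrite("pics/s2z.png",cv2.resize(im2[170:350,290:510],None,fx=3,fy=3))
E
```

```text
2.95 [631.1 -82.2 156.3] [-3.141  0.     1.251] q [-0.26  0.43  0.09  1.23 -0.    1.63] F [-0.1  0.2 -0.2] w 28.2
[  0.05148025   0.27200132 -44.66903137]
```

View pics/wrist_2.png

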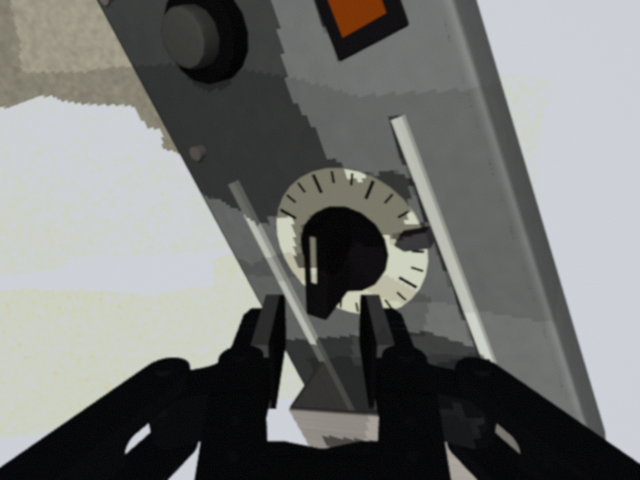

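View pics/s2z.png

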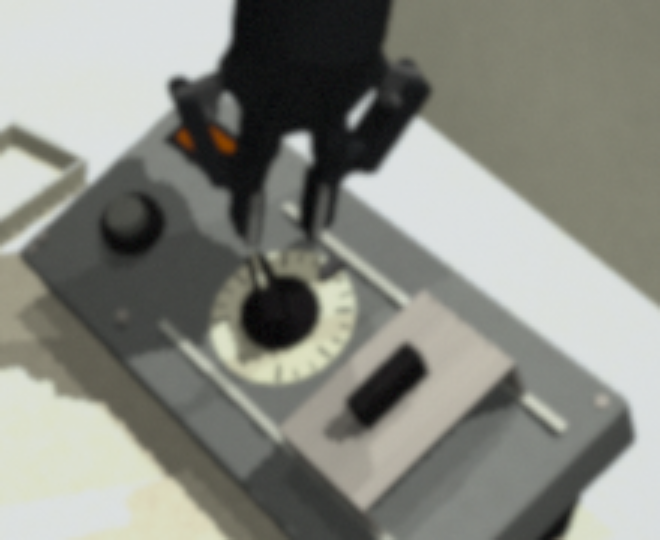

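The wrist view shows the bar upright in the image at (313,275), so it is aligned with the jaws and centred between them. Descending.

Request:
step_arm:
  slide:
    - [0,0,0.012]
    - [0,0,0.012]
    - [0,0,0.01]
    - [0,0,0.006]
    - [0,0,0.0045]
    - [0,0,0]
    - [0,0,0]
  roll: [0,0,0,0,0,0,0]

```text
time: 3.63
eef_pos: [631.7, -82.5, 112.1]
tool_rot: [3.141, -0.0, 1.251]
force: [0.4, 0.1, -0.3]
gripper_width: 28.2
```

```bash
python3 st.py
python3 - <<'E'
from h import *
p2,im2,d2=grab("side","3"); p,im,d=grab("wrist","3")
a=cv2.resize(im2[170:350,290:510],None,fx=2,fy=2); b=cv2.resize(im,None,fx=.75,fy=.75); c=np.zeros((360,920,3),np.uint8); c[:,:440]=a; c[:,440:]=b[:360,:480]
cv2.imwrite("pics/c3.png",cv2.resize(c,(800,313)))
E
```

```text
3.63 [631.7 -82.5 112.1] [ 3.141 -0.     1.251] q [-0.26  0.46  0.02  1.13  0.    1.63] F [ 0.4  0.1 -0.3] w 28.2
```

View pics/c3.png

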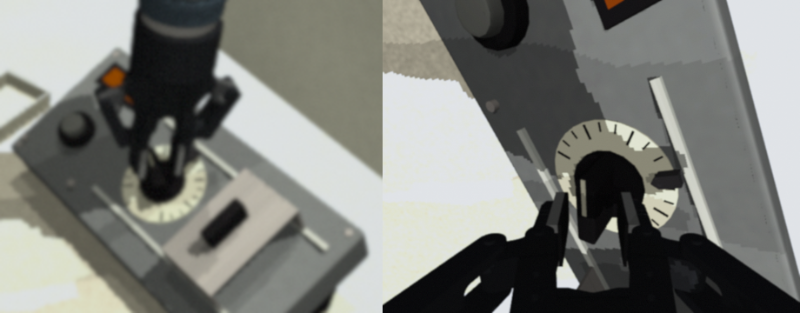

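The jaws straddle the bar with no contact force. Rotating halfway.

Request:
step_arm:
  slide:
    - [0,0,0]
    - [0,0,0]
    - [0,0,0]
    - [0,0,0]
    - [0,0,0]
    - [0,0,0]
    - [0,0,0]
    - [0,0,0]
  roll: [0.1,0.1,0.1,0.1,0.1,0.1,0,0]
  hand: 0.023
  force: 20

```text
time: 4.4
eef_pos: [631.2, -82.4, 112.3]
tool_rot: [-3.141, 0.0, 0.653]
force: [-4.2, 1.2, 2.4]
gripper_width: 23.1
```

```bash
python3 st.py
python3 - <<'E'
from h import *
p,im,d=grab("wrist","4"); cv2.imwrite("pics/w4.png",im)
E
```

```text
4.4 [631.2 -82.4 112.3] [-3.141  0.     0.653] q [-0.26  0.46  0.02  1.13  0.    2.23] F [-4.2  1.2  2.4] w 23.1
```

View pics/w4.png

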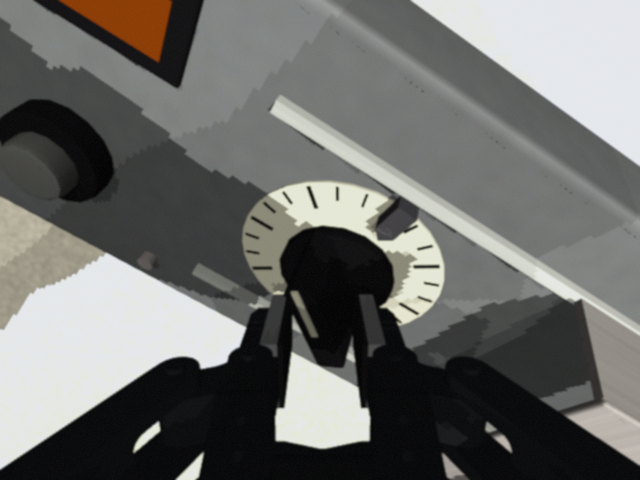

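The bar follows with some lag (line at (303,313)). I'll rotate the remaining 0.57, then close so the pads square up the bar.

Request:
step_arm:
  slide:
    - [0,0,0]
    - [0,0,0]
    - [0,0,0]
    - [0,0,0]
    - [0,0,0]
    - [0,0,0]
    - [0,0,0]
  roll: [0.1,0.1,0.1,0.1,0.1,0.07,0]

```text
time: 5.03
eef_pos: [631.8, -82.2, 112.0]
tool_rot: [-3.141, -0.001, 0.08]
force: [-0.7, 1.6, 1.3]
gripper_width: 23.2
```

Request:
step_arm:
  slide:
    - [0,0,0]
    - [0,0,0]
    - [0,0,0]
    - [0,0,0]
    - [0,0,0]
    - [0,0,0]
  roll: [0,0,0,0,0,0]
  hand: 0.01
  force: 20

```text
time: 5.53
eef_pos: [632.4, -81.6, 112.4]
tool_rot: [-3.14, -0.002, 0.086]
force: [0.4, 5.7, 3.2]
gripper_width: 11.3
```

```bash
python3 st.py
python3 - <<'E'
from h import *
p,im,d=grab("wrist","5")
E
```

```text
5.53 [632.4 -81.6 112.4] [-3.14e+00 -2.00e-03  8.60e-02] q [-0.26  0.46  0.02  1.13  0.    2.79] F [0.4 5.7 3.2] w 11.3
```

View pics/wrist_5.png

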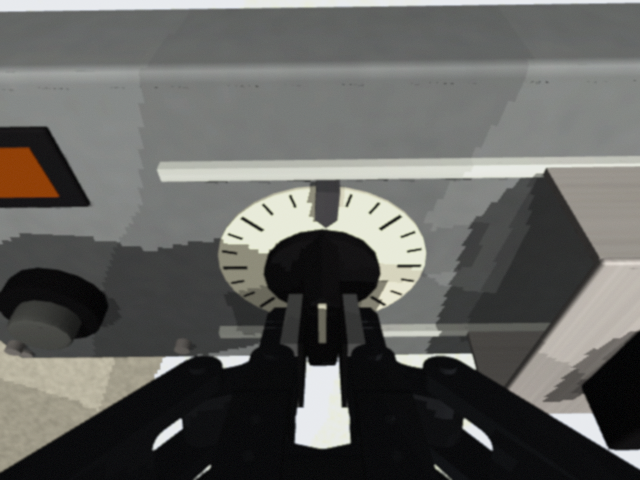

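The nose is in line with the tab (tab point at (326,225), white line at (322,322)). I'll measure both angles from this picture.

```bash
cat > meas.py <<'E'
from h import *
import sys
def meas(p,im,A,F,box):
    x0,x1,y0,y1=box
    m=np.zeros(im.shape[:2],np.uint8); m[y0:y1,x0:x1]=(im.min(2)>110)[y0:y1,x0:x1]
    k,l,st,ce=cv2.connectedComponentsWithStats(m); i=1+np.argmax(st[1:,4]); v,u=np.nonzero(l==i)
    T=np.array([onplane(p,a,b,F[2],F[2]@A+36)-A for a,b in zip(u,v)]); q=np.c_[T@F[0],-(T@F[1])]
    c=q.mean(0); w=np.linalg.svd(q-c)[2][0]; w*=np.sign(w@c); return st[i],c,np.arctan2(w[1],w[0])
E
python3 - <<'E'
from meas import *
A,F=pose(); p=camera_params("wrist"); im=cv2.imread("pics/wrist_5.png")
print(meas(p,im,A,F,(312,332,300,345)))
for h in (8,11.5): print(h,[tuple(np.round(ang_on(p,A,F,q,h),3)) for q in ((326,228),(315,215),(337,215),(315,182),(340,182))])
z=cv2.resize(im[170:350,260:400],None,fx=4,fy=3.3,interpolation=cv2.INTER_CUBIC); cv2.imwrite("pics/z5.png",z)
o=cv2.resize(im,None,fx=3,fy=3,interpolation=cv2.INTER_CUBIC)
for pl in model(p,A,F,0.01,0.02): cv2.polylines(o,[np.int32(pl*3+1)],False,(0,255,255),1)
for w in np.linspace(0,6.28,90): cv2.circle(o,tuple(np.int32(3*proj(p,P(A,F,43*np.cos(w),43*np.sin(w),0)))),1,(0,0,255),-1)
cv2.imwrite("pics/o5.png",o[500:1090,620:1320])
E
```

```text
(array([318, 304,   8,   5,  38], dtype=int32), array([23.26199301, -0.23280045]), np.float64(-0.021397909516290482))
8 [(np.float64(0.05), np.float64(30.635)), (np.float64(-0.06), np.float64(37.19)), (np.float64(0.144), np.float64(37.381)), (np.float64(-0.036), np.float64(51.843)), (np.float64(0.117), np.float64(52.04))]
11.5 [(np.float64(0.044), np.float64(34.258)), (np.float64(-0.053), np.float64(40.586)), (np.float64(0.128), np.float64(40.741)), (np.float64(-0.033), np.float64(54.749)), (np.float64(0.108), np.float64(54.916))]
```

View pics/o5.png

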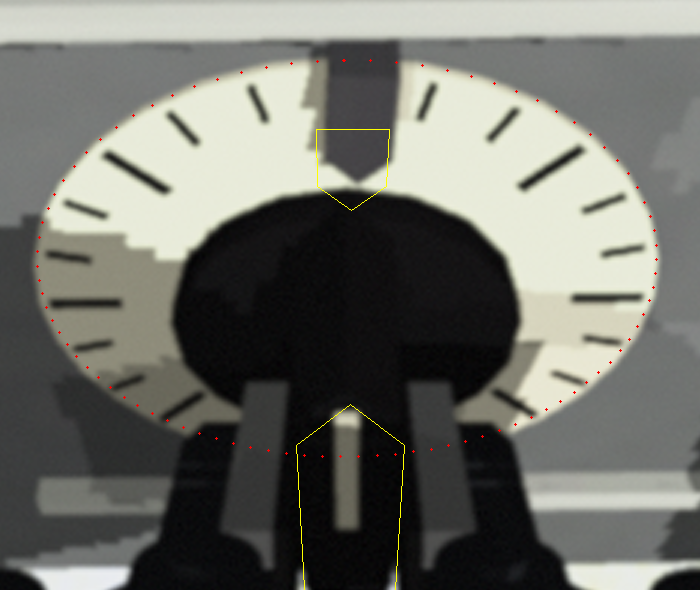

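The tab sits about 0.05 rad clockwise of the nose (tab centreline about 14 px right of the dial's symmetry line in this crop). I'll trim by +0.06 roll while gripped, then look again.

Request:
step_arm:
  slide:
    - [0,0,0]
    - [0,0,0]
    - [0,0,0]
    - [0,0,0]
  roll: [0.03,0.03,0,0]

```text
time: 5.92
eef_pos: [632.4, -81.6, 112.4]
tool_rot: [-3.14, -0.002, 0.026]
force: [1.3, 5.1, 3.0]
gripper_width: 11.3
```

Request:
step_arm:
  slide:
    - [0,0,0]
    - [0,0,0]
    - [0,0,0]
    - [0,0,0]
  roll: [0,0,0,0]
  hand: 0.03

```text
time: 6.25
eef_pos: [631.6, -82.8, 111.7]
tool_rot: [3.141, 0.0, 0.022]
force: [-0.4, -0.1, -0.5]
gripper_width: 29.6
```

Request:
step_arm:
  slide:
    - [0,0,-0.015]
    - [0,0,-0.02]
    - [0,0,-0.02]
    - [0,0,-0.02]
    - [0,0,0]
    - [0,0,0]
  roll: [0,0,0,0,0,0]

```text
time: 6.75
eef_pos: [632.0, -82.8, 187.7]
tool_rot: [3.141, -0.002, 0.021]
force: [-0.2, 0.5, -1.2]
gripper_width: 30.3
```

```bash
python3 st.py
python3 - <<'E'
from meas import *
A,F=pose(); p,im,d=grab("wrist","6")
o=cv2.resize(im,None,fx=3,fy=3,interpolation=cv2.INTER_CUBIC)
for pl in model(p,A,F,0.05,0.05): cv2.polylines(o,[np.int32(pl*3+1)],False,(0,255,255),1)
for w in np.linspace(0,6.28,90): cv2.circle(o,tuple(np.int32(3*proj(p,P(A,F,43*np.cos(w),43*np.sin(w),0)))),1,(0,0,255),-1)
c=(3*proj(p,A)).astype(int); print(c)
cv2.imwrite("pics/o6.png",o[c[1]-280:c[1]+280,c[0]-350:c[0]+350])
E
```

```text
6.75 [632.  -82.8 187.7] [ 3.141e+00 -2.000e-03  2.100e-02] q [-0.26  0.42  0.15  1.3  -0.    2.86] F [-0.2  0.5 -1.2] w 30.3
[956 655]
```

View pics/o6.png

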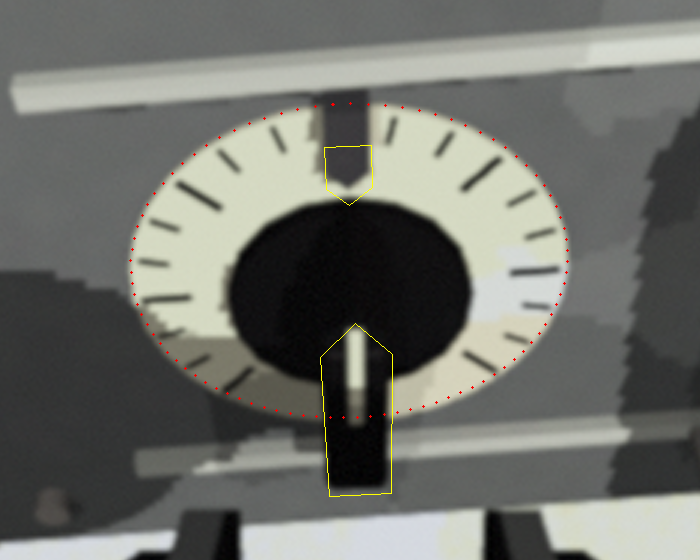

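View pics/wrist_6.png

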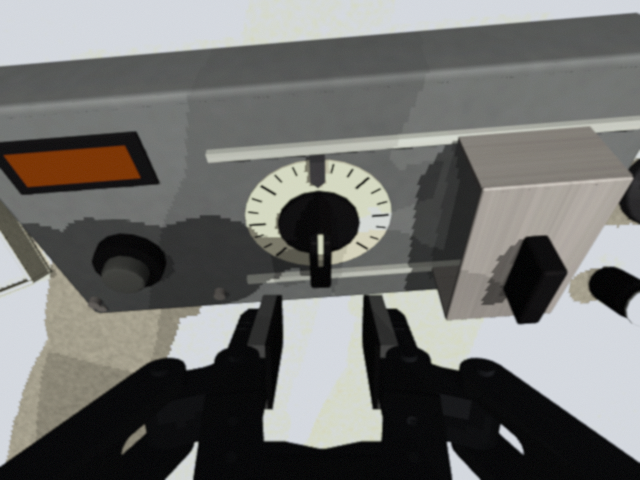

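Run:
```python
from meas import *
A,F=pose(); p=camera_params("wrist"); im=cv2.imread("pics/wrist_6.png")
print(meas(p,im,A,F,(314,328,230,275)))
off=np.array([956-350,655-280])
f=lambda x,y:(np.array([x,y])+off)/3
for h in (8,11.5): print(h,[tuple(np.round(ang_on(p,A,F,f(*q),h),3)) for q in ((347,186),(324,160),(369,160),(322,95),(367,95))])
# bar edges at top 36
print([tuple(np.round(ang_on(p,A,F,f(*q),36),3)) for q in ((356,332),(357,424),(328,480),(388,480))])
o=cv2.resize(im,None,fx=8,fy=8,interpolation=cv2.INTER_CUBIC); cv2.imwrite("pics/z6.png",o[150*8:222*8,280*8:360*8]); cv2.imwrite("pics/z6b.png",o[220*8:292*8,280*8:360*8])
```

```text
(array([318, 235,   5,  21, 100], dtype=int32), array([16.7033878 ,  0.37927679]), np.float64(0.0656001163792391))
8 [(np.float64(0.037), np.float64(30.741)), (np.float64(-0.064), np.float64(36.992)), (np.float64(0.147), np.float64(36.544)), (np.float64(-0.029), np.float64(50.512)), (np.float64(0.117), np.float64(50.128))]
11.5 [(np.float64(0.037), np.float64(33.731)), (np.float64(-0.054), np.float64(39.835)), (np.float64(0.137), np.float64(39.394)), (np.float64(-0.025), np.float64(53.083)), (np.float64(0.112), np.float64(52.703))]
[(np.float64(0.05), np.float64(23.299)), (np.float64(-2.747), np.float64(0.871)), (np.float64(-2.754), np.float64(18.286)), (np.float64(2.91), np.float64(18.797))]
```

View pics/z6.png

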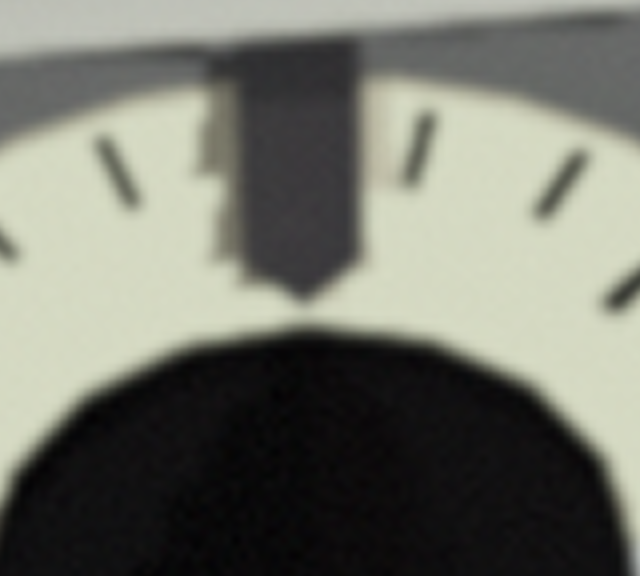

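View pics/z6b.png

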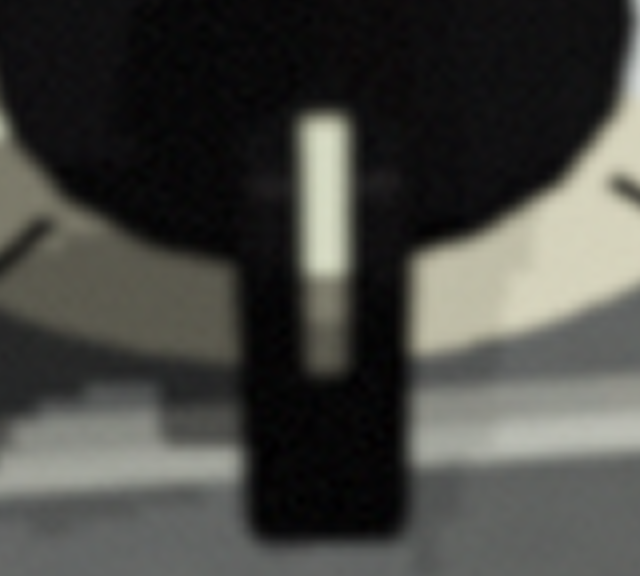

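Nose about 0.05–0.065 and tab about 0.04, a difference near 0.02 rad, so the knob is set. Next I'll locate the guard fin.

Run:
```python
from h import *
A,F=pose()
for n in ("side","scene","wrist"):
    p,im,d=grab(n,"7"); v,u=np.nonzero(d>0); X=world(p,u,v,d[v,u])-A; a,b,h=X@F[0],X@F[1],X@F[2]
    m=(h>60)&(h<73)&(abs(a)<35)&(b<-70)&(b>-160); r=(h>40)&(h<48)&(abs(a)<60)&(b<-50)&(b>-170)
    for k,mm in (("fin",m),("roof",r)):
        if mm.sum()>5: print(n,k,mm.sum(),"a",np.percentile(a[mm],[2,50,98]).round(1),"b",np.percentile(b[mm],[2,50,98]).round(1),"h",np.percentile(h[mm],[10,50,90]).round(1))
o=observe()["eef_pos"]; print(o); print([P(A,F,0,b,56) for b in (-119,-110)],F[1])
```

```text
side fin 276 a [-18.8   2.1  23.4] b [-110.4 -106.   -98.8] h [62.4 67.3 68.6]
side roof 2364 a [-48.5   0.8  53.8] b [-135.3 -110.1  -73.6] h [42.4 43.8 45.2]
scene fin 81 a [-19.1  11.1  25.7] b [-111.6 -107.1  -99.9] h [61.4 66.3 67.6]
scene roof 600 a [-47.5  17.3  54.6] b [-136.8 -111.3  -74.7] h [42.  43.1 44.2]
wrist fin 2180 a [-18.1   8.1  23.2] b [-109.4 -101.5  -98.1] h [61.8 67.3 68.3]
wrist roof 14636 a [-47.1  26.7  53.9] b [-134.9  -97.9  -72.9] h [43.2 44.  44.6]
[631.00266456 -82.51526151 185.52718664]
[array([ 627.4289073 , -201.91305804,  138.43907025]), array([ 626.54238291, -192.95682699,  138.43907025])] [-0.09850271  0.99513678  0.        ]
```

View pics/side_7.png

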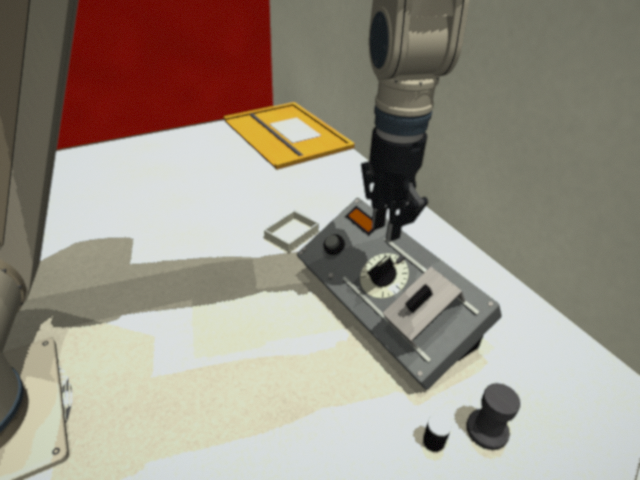

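Fin centre is 104 mm right of the axis (guard ≈ 0.0155 m), and its top at 67.5 mm checks with the 68 given. I'll square the tool to the console and move over the fin with jaws at 40 mm.

Request:
step_arm:
  slide:
    - [0,0,0]
    - [-0.004,0.026,0]
    - [-0.004,0.026,0]
    - [-0.004,0.026,0]
    - [-0.0035,0.0255,0]
    - [0,0,0]
    - [0,0,0]
  roll: [-0.077,0,0,0,0,0,0]
  hand: 0.04

```text
time: 7.53
eef_pos: [625.7, -188.2, 185.6]
tool_rot: [-3.141, 0.002, 0.096]
force: [0.3, 0.1, -1.4]
gripper_width: 39.8
```

```bash
python3 st.py
python3 - <<'E'
from h import *
A,F=pose(); print(P(A,F,1,-104.3,57)); p,im,d=grab("wrist","8"); print(proj(p,np.array([P(A,F,a,b,68) for a in(-21,23) for b in (-110.3,-98.3)])).round())
E
```

```text
7.53 [ 625.7 -188.2  185.6] [-3.141e+00  2.000e-03  9.600e-02] q [-0.42  0.45  0.2   1.32  0.    2.63] F [ 0.3  0.1 -1.4] w 39.8
[ 626.34342499 -187.24866486  139.80556238]
[[333. 312.]
 [309. 312.]
 [334. 255.]
 [306. 256.]]
```

View pics/wrist_8.png

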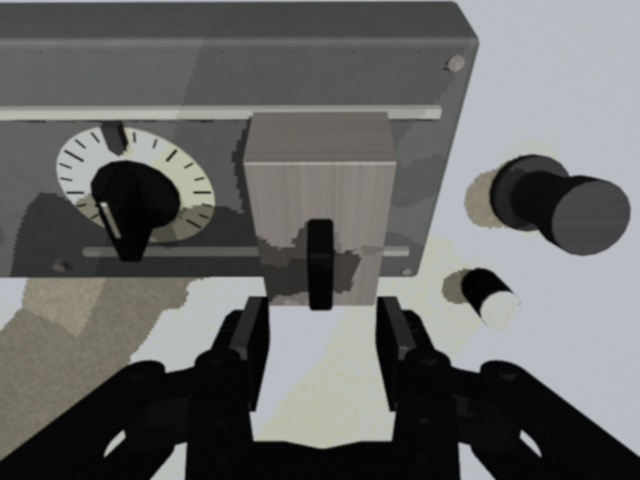

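The fin at (320,265) is centred between the jaws. Descending 46 mm.

Request:
step_arm:
  slide:
    - [0,0,0.014]
    - [0,0,0.014]
    - [0,0,0.01]
    - [0,0,0.005]
    - [0,0,0.003]
    - [0,0,0]
  roll: [0,0,0,0,0,0]

```text
time: 8.08
eef_pos: [626.1, -186.4, 140.4]
tool_rot: [-3.141, 0.001, 0.098]
force: [0.7, -0.1, -0.7]
gripper_width: 40.0
```

Request:
step_arm:
  slide:
    - [0,0,0]
    - [0,0,0]
    - [0,0,0]
    - [0,0,0]
    - [0,0,0]
    - [0,0,0]
  roll: [0,0,0,0,0,0]
  hand: 0.008
  force: 25

```text
time: 8.58
eef_pos: [626.5, -187.1, 141.6]
tool_rot: [3.141, -0.001, 0.098]
force: [-1.0, 1.9, 6.4]
gripper_width: 11.1
```

```bash
python3 st.py
```

```text
8.58 [ 626.5 -187.1  141.6] [ 3.141e+00 -1.000e-03  9.800e-02] q [-0.42  0.47  0.11  1.21  0.    2.63] F [-1.   1.9  6.4] w 11.1
```

Fin held (11 mm opening), with a light upward force of about 6 N on the tips. I'll ease up 2 mm and slide the guard to the left.

Request:
step_arm:
  slide:
    - [0,0,-0.002]
    - [0,-0.006,0]
    - [0,-0.008,0]
    - [0,-0.01,0]
    - [0,-0.01,0]
    - [0,-0.01,0]
    - [0,-0.01,0]
    - [0,-0.01,0]
    - [0,-0.01,0]
    - [0,-0.01,0]
    - [0,-0.006,0]
    - [0,0,0]
  roll: [0,0,0,0,0,0,0,0,0,0,0,0]

```text
time: 9.58
eef_pos: [617.5, -96.2, 141.7]
tool_rot: [-3.14, 0.001, 0.099]
force: [5.0, 2.0, -8.1]
gripper_width: 11.3
```

Request:
step_arm:
  slide:
    - [0,-0.005,0]
    - [0,-0.005,0]
    - [0,-0.003,0]
    - [0,0,0]
  roll: [0,0,0,0]

```text
time: 9.92
eef_pos: [616.3, -84.0, 141.7]
tool_rot: [-3.141, 0.001, 0.098]
force: [4.9, 0.7, -10.0]
gripper_width: 11.1
```

```bash
python3 st.py;python3 - <<'E'
from h import *
A,F=pose(); print((observe()["eef_pos"]-A)@F[1])
E
```

```text
9.92 [616.3 -84.  141.7] [-3.141e+00  1.000e-03  9.800e-02] q [-0.27  0.42  0.03  1.18  0.    2.77] F [  4.9   0.7 -10. ] w 11.1
-0.5997208675429198
```

Fin is now within 1 mm of the axis by my estimate. I'll nudge on until the stop is felt.

Request:
step_arm:
  slide:
    - [0,-0.002,0]
    - [0,-0.001,0]
    - [0,0,0]
  roll: [0,0,0]

```text
time: 10.17
eef_pos: [616.2, -82.9, 141.7]
tool_rot: [3.139, 0.001, 0.097]
force: [6.0, -7.3, -11.8]
gripper_width: 11.5
```

```bash
python3 st.py;python3 - <<'E'
from h import *
A,F=pose(); print((observe()["eef_pos"]-A)@F[1])
E
```

```text
10.17 [616.2 -82.9 141.7] [3.139e+00 1.000e-03 9.700e-02] q [-0.27  0.42  0.03  1.18 -0.    2.78] F [  6.   -7.3 -11.8] w 11.5
0.5235883250925538
```

The stop is felt: Fy went from +0.7 to -7.3 N with the fin 0.5 mm past the axis by my estimate. Releasing and lifting.

Request:
step_arm:
  slide:
    - [0,0,0]
    - [0,0,0]
    - [0,0,0]
    - [0,0,0]
  roll: [0,0,0,0]
  hand: 0.035

```text
time: 10.5
eef_pos: [615.7, -81.4, 143.1]
tool_rot: [-3.142, -0.0, 0.098]
force: [-0.0, -0.7, -0.4]
gripper_width: 35.3
```

Request:
step_arm:
  slide:
    - [0,0,-0.015]
    - [0,0,-0.025]
    - [0,0,-0.025]
    - [0,0,-0.015]
    - [0,0,0]
    - [0,0,0]
  roll: [0,0,0,0,0,0]
  hand: 0.035

```text
time: 11.0
eef_pos: [616.1, -81.5, 223.7]
tool_rot: [3.141, -0.002, 0.098]
force: [-0.4, 0.2, 0.0]
gripper_width: 35.2
```

```bash
python3 st.py;python3 - <<'E'
from h import *
A,F=pose()
for n in ("side","scene","wrist"):
    p,im,d=grab(n,"9"); v,u=np.nonzero(d>0); X=world(p,u,v,d[v,u])-A; a,b,h=X@F[0],X@F[1],X@F[2]
    m=(h>60)&(h<73)&(abs(a)<30)&(abs(b)<40); r=(h>40)&(h<48)&(abs(a)<60)&(abs(b)<60)
    for k,mm in (("fin",m),("roof",r)):
        if mm.sum()>5: print(n,k,mm.sum(),"a",np.percentile(a[mm],[2,50,98]).round(1),"b",np.percentile(b[mm],[2,50,98]).round(1))
    for q in cut_out(n,"start_key_top")[:1]:
        m=q["region"]&(d>0); v,u=np.nonzero(m); X=world(p,u,v,d[m])-A; h=X@F[2]; t=h>np.percentile(h,60)
        print(n,"key",q["p"],"a",np.percentile(X@F[0],[2,50,98]).round(1),"b",np.percentile(X@F[1],[2,50,98]).round(1),"h",np.percentile(h,[5,50,95]).round(1))
E
```

```text
11.0 [616.1 -81.5 223.7] [ 3.141e+00 -2.000e-03  9.800e-02] q [-0.27  0.38  0.19  1.37  0.    2.78] F [-0.4  0.2  0. ] w 35.2
side fin 226 a [-18.4   2.5  24. ] b [-6.  -2.1  6.3]
side roof 1759 a [-48.6   0.3  54.2] b [-30.7  -6.2  31.6]
scene fin 80 a [-19.5   9.   25.3] b [-7.3 -3.3  4.1]
scene roof 534 a [-49.4  18.4  55.7] b [-32.2  -7.4  29.8]
wrist fin 1318 a [-18.4   8.3  23.3] b [-5.6  0.2  5.9]
wrist roof 13053 a [-48.   21.4  53.8] b [-30.5   0.6  30.8]
wrist key 0.85 a [-29.2 -14.5  -6.4] b [107.5 117.9 130.8] h [12.8 21.2 22.4]
```

View pics/wrist_9.png

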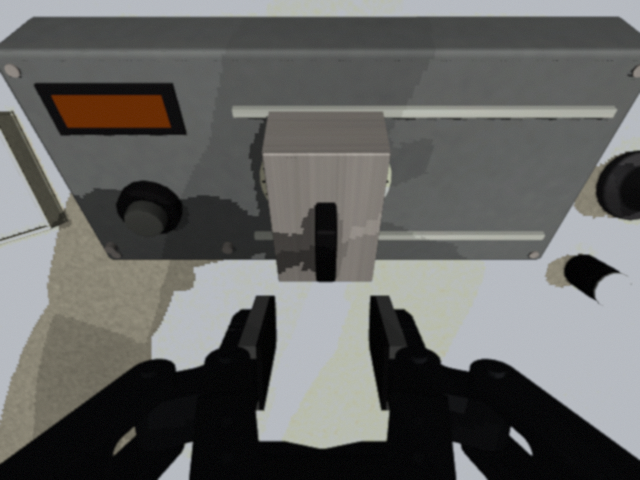

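The guard is home: fin and roof centred on the axis within 1 mm. Key top centre is at about (606,35,100). I'll close the fingers and move above it on the approach line.

Request:
step_arm:
  slide:
    - [-0.003,-0.025,0]
    - [-0.004,-0.03,0]
    - [-0.004,-0.03,0]
    - [-0.005,-0.032,0]
    - [0,0,0.02]
    - [0,0,0.03]
    - [0,0,0.025]
    - [0,0,0.015]
    - [0,0,0]
    - [0,0,0]
  roll: [0,0,0,0,0,0,0,0,0,0]
  hand: 0

```text
time: 12.13
eef_pos: [588.0, 33.4, 132.2]
tool_rot: [-3.141, 0.002, 0.098]
force: [1.0, 0.4, 0.3]
gripper_width: -0.2
```

```bash
python3 st.py;python3 - <<'E'
from h import *
A,F=pose(); p,im,d=grab("wrist","10"); p2,im2,d2=grab("side","10")
cv2.imwrite("pics/s10.png",cv2.resize(im2[150:330,240:460],None,fx=3,fy=3))
C=P(A,F,-17.8,119,22); print(C, proj(p,C)); print((observe()["eef_pos"]-C)@np.array(F).T)
E
```

```text
12.13 [588.   33.4 132.2] [-3.141e+00  2.000e-03  9.800e-02] q [-0.09  0.37 -0.07  1.13  0.    2.96] F [1.  0.4 0.3] w -0.2
[605.61107492  35.09042581 100.09626342] [322.31101174 242.90680113]
[ 2.5319784  -0.23372331 37.55867636]
```

View pics/wrist_10.png

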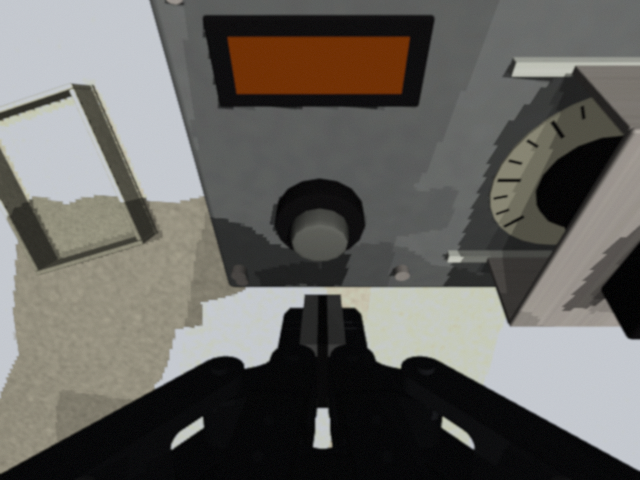

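View pics/s10.png

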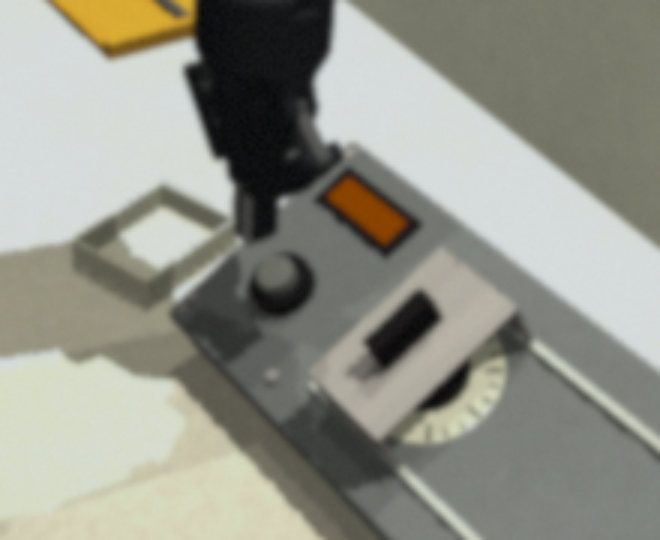

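The key at (320,240) matches its predicted pixel (322,243) and lines up with the closed fingers. Approaching, then moving in square to the panel.

Request:
step_arm:
  slide:
    - [0,0,0.009]
    - [0,0,0.008]
    - [0.0035,0,0.006]
    - [0.0035,0,0.006]
    - [0,0,0]
    - [0,0,0]
  roll: [0,0,0,0,0,0]

```text
time: 12.73
eef_pos: [595.5, 34.0, 103.2]
tool_rot: [-3.141, 0.001, 0.098]
force: [-0.8, -0.6, -0.4]
gripper_width: -0.3
```

```bash
python3 st.py
```

```text
12.73 [595.5  34.  103.2] [-3.141e+00  1.000e-03  9.800e-02] q [-0.08  0.4  -0.1   1.07 -0.    2.96] F [-0.8 -0.6 -0.4] w -0.3
```

Request:
step_arm:
  slide:
    - [0.0015,0,0.0026]
    - [0.0015,0,0.0026]
    - [0.001,0,0.0017]
    - [0,0,0]
    - [0,0,0]
  roll: [0,0,0,0,0]

```text
time: 13.15
eef_pos: [599.7, 34.4, 97.1]
tool_rot: [3.141, -0.001, 0.098]
force: [1.0, -0.3, 2.5]
gripper_width: -0.3
```

```bash
python3 st.py
```

```text
13.15 [599.7  34.4  97.1] [ 3.141e+00 -1.000e-03  9.800e-02] q [-0.08  0.41 -0.1   1.06 -0.    2.96] F [ 1.  -0.3  2.5] w -0.3
```

Contact at about 2.5 N (4 N means fully down). Pressing a few mm more until the bottom is felt.

Request:
step_arm:
  slide:
    - [0.001,0,0.0017]
    - [0.001,0,0.0017]
    - [0,0,0]
    - [0,0,0]
  roll: [0,0,0,0]

```text
time: 13.48
eef_pos: [601.4, 34.6, 94.1]
tool_rot: [3.141, -0.001, 0.098]
force: [-3.3, 0.2, 8.9]
gripper_width: -0.1
```

```bash
python3 st.py
python3 - <<'E'
from h import *
grab("wrist","11")
E
```

```text
13.48 [601.4  34.6  94.1] [ 3.141e+00 -1.000e-03  9.800e-02] q [-0.08  0.42 -0.1   1.05 -0.    2.96] F [-3.3  0.2  8.9] w -0.1
```

View pics/wrist_11.png

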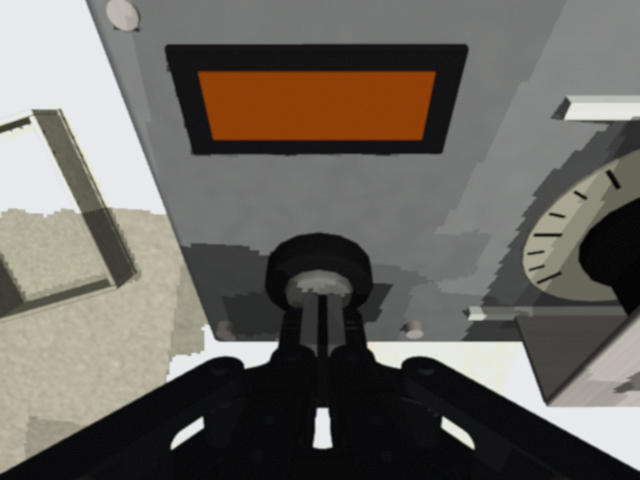

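The force normal to the panel is about 9.4 N against a 4 N spring, so the key is bottomed; it shows sunk at (320,290) with the fingertip on it. Backing off the way I came, then up.

Request:
step_arm:
  slide:
    - [-0.005,0,-0.0087]
    - [-0.01,0,-0.0173]
    - [-0.01,0,-0.03]
    - [0,0,-0.035]
    - [0,0,-0.03]
    - [0,0,0]
    - [0,0,0]
    - [0,0,0]
  roll: [0,0,0,0,0,0,0,0]

```text
time: 14.2
eef_pos: [576.1, 32.2, 214.0]
tool_rot: [-3.141, 0.001, 0.098]
force: [-0.3, -0.6, 0.0]
gripper_width: -0.1
```

```bash
python3 st.py;python3 - <<'E'
from h import *
A,F=pose()
for n in ("side","scene","wrist"):
    p,im,d=grab(n,"12"); v,u=np.nonzero(d>0); X=world(p,u,v,d[v,u])-A; a,b,h=X@F[0],X@F[1],X@F[2]
    m=(h>60)&(h<73)&(abs(a)<30)&(abs(b)<40); r=(h>40)&(h<48)&(abs(a)<60)&(abs(b)<60)
    k=(np.hypot(a+17.8,b-119)<8)&(h>5)&(h<30)
    print(n,[(mm.sum(),np.percentile(b[mm],[2,98]).round(1)) for mm in (m,r) if mm.sum()>5],"keytop h",np.median(h[k]) if k.sum() else None)
    for t in ("magnifier","film_can","neg_tray"):
        q=cut_out(n,t)[:1]
        if q: print(t,q[0]["box"])
    if n=="side": cv2.imwrite("pics/s12.png",cv2.resize(im[170:400,250:530],None,fx=2.8,fy=2.6))
E
```

```text
14.2 [576.1  32.2 214. ] [-3.141e+00  1.000e-03  9.800e-02] q [-0.09  0.31  0.05  1.31  0.    2.95] F [-0.3 -0.6  0. ] w -0.1
side [(np.int64(228), array([-5.9,  6.5])), (np.int64(1757), array([-30.7,  31.5]))] keytop h 22.03768978636401
magnifier [464.4, 382.9, 53.8, 65.8]
film_can [383.4, 267.1, 15.0, 21.1]
neg_tray [265.5, 212.4, 55.7, 42.1]
scene [(np.int64(77), array([-7.6,  3.9])), (np.int64(539), array([-32.4,  29.6]))] keytop h 21.136237981558338
magnifier [143.5, 322.7, 38.3, 45.9]
film_can [151.4, 302.3, 20.7, 26.6]
neg_tray [360.5, 229.3, 56.1, 46.3]
wrist [(np.int64(2190), array([-4.7,  6.7])), (np.int64(15322), array([-30. ,  31.9]))] keytop h 21.94696210246139
magnifier [474.4, 114.1, 29.5, 51.6]
film_can [445.2, 54.2, 194.8, 193.6]
neg_tray [42.8, 75.6, 149.1, 149.1]
```

View pics/wrist_12.png

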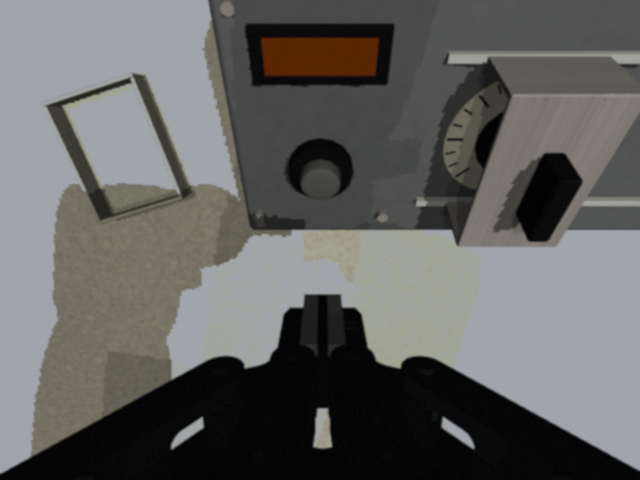

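View pics/s12.png

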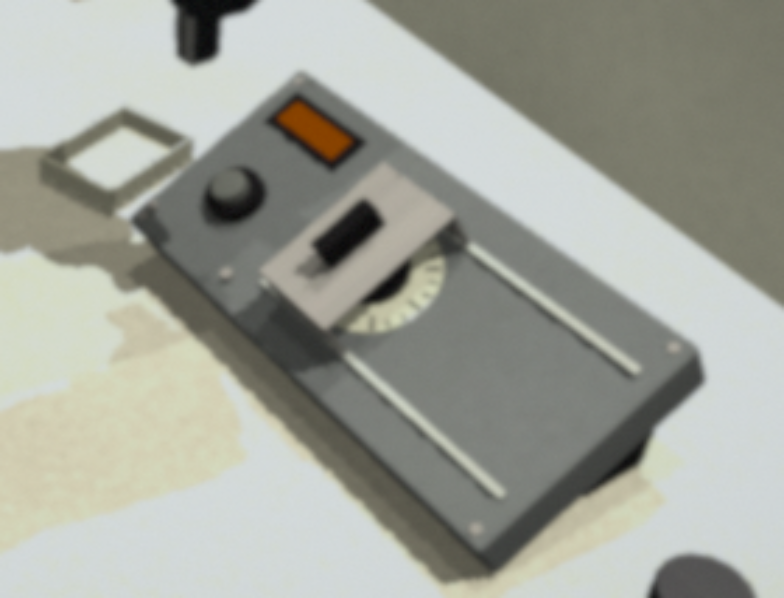

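The key is back up (top at 22 mm, as before), the guard is centred over the knob, and the bystanders are where they were. Handing in.

```bash
python3 -c "
from plant import *
print(close_job())"
```

```text
the job is handed in; nothing more can be done
None
```

The job is handed in after about 14 s of the 51 s; `close_job` gave no verdict. I turned the knob clockwise to the index tab, slid the guard home against its stop, then pressed the start key and let it come back up.

**Last checks:**
- **Knob:** nose at 0.05–0.065 rad and tab at about 0.04 rad, so about 0.02 rad apart against the 0.12 allowed. I measured this before the guard went over. The knob is now hidden, so I could not check it again.
- **Guard:** roof and fin were centred over the knob's axis within about 1.5 mm in all three cameras. I felt the stop as a side force of about 7 N.
- **Start key:** pressed with about 9 N square to the panel, more than its 4 N spring, so it went fully down. Its top is back at about 22 mm, the same as before.
- **Arm and surroundings:** the gripper is lifted clear and reads no contact force. The magnifier and tray have not moved in the side and scene views, nor the film can in the scene view.

**What disagreed:**
- In the last side and wrist pictures the network's film can box was on something else. The wrist boxes for the bystanders were not reliable either.
- The guard's extents suggest my axis estimate is about 2–3 mm off along the slope. This did not affect the result.

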